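# Lay a filled candle mould on its side against the stop

### The arm

A 7-joint arm with a two-finger parallel gripper is mounted at the origin on the work surface. World frame = base frame: x ahead of the robot, y to its left, z up, the work surface at z = 0. Lengths are in m, angles in rad, forces in N, time in s.
With the tool pointing down it reaches from about 0.4 to 0.85 m from the base axis. Payload 10.4 kg.
Tool frame: the origin (TCP) lies on the centre line of the jaws, within the pads' length; the fingertips stand r.tip_extent ahead of it and the grasp point (between the pads) lies 3 mm ahead of it (r.tip_extent is the distance from the TCP to the fingertips, in m); z points along the fingers, y is the direction in which the jaws open and shut (so a half turn about z gives the same grasp; the last joint's range is limited). The gripper opens to 87 mm and grips with 3 to 60 N. Pads are 19 mm wide; open, the fingers measure 117 mm over their backs; the gripper's body (75 mm by 190 mm) begins 51 mm behind the grasp point.
Start: joints at [1.146, 0.332, -0.065, 1.46, 0.022, 1.35, -0.088], TCP at [0.244, -0.575, 0.245] pointing down, gripper open.
Joint ranges: [-2.6, 2.6], [-0.5, 2.12], [-1.47, 1.34], [0.16, 2.42], [-1.27, 4.41], [0.06, 2.06], [-2.6, 2.6]. Speed limits (rad/s): [2.22, 2.22, 2.79, 2.79, 3.14, 3.14, 3.14].

### API

Orientations are given as a unit quaternion [x, y, z, w].
In Python, from bench import r gives the robot as it stands. The module is installed in compiled form; this text tells all that it offers.
- The arm moves only by the shell command python3 -m jog 'ROWS' [FORCE]. ROWS is JSON, a list of rows, each a list of 5 numbers: the shift along the tool's x, y, z in cm, then the turn about the tool's z in rad, then the closure, from 0 (fully open) to 1 (shut). A call has exactly 10 rows; each row shifts and turns the pose as measured when the row begins, along the tool's axes as they then stand; what a row does not reach is not made up. A row lasts 1/10 s, in which the tool goes at most 50 mm and 8.59 degrees, less where a joint would pass 70% of its speed; a pose out of reach is approached as far as the arm can. A call with a gripper value outside its range is refused whole. The fingers move at their own pace and stop on an object; FORCE is the grip in N (left out, the last holds). Time passes only in rows, so rows that do not move let the fingers close, or fill a call up. It gives the time, the measured TCP pose, the force and the opening at its end, in the units of the state.
- r.read_state(): the state, without advancing time (a new reading comes with each control period).
- r.camera(name): name is "scene" or "side" or "wrist"; returns a dict with "pixels" (420x560x3 uint8, red, green, blue), "fx", "fy", "cx", "cy" (pixels), "k1" (the pictures are not rectified: a ray, as slopes to the right and down, at radius r is drawn at 1 + k1 r^2 times it, then the intrinsics apply), "camera_from_world" (4x4, takes a point from world to camera coordinates). Camera axes: x right, y up, looking along -z (the intrinsics and any distortion apply to the point x, -y, -z); pixel columns grow to the right and rows downward; lengths in m; the calibration is good to about 2 mm. A picture is of the moment at which its call begins. There is no depth.
- r.close_job(): hands the job in, once; it reports no verdict.
The state is a dict: "time": time; "joint_positions": joint angles; "joint_vel": joint speeds; "joint_torque": joint torques, N m; "ee_pos": TCP position; "eef_rot": TCP orientation; "ft_force": force on the tool from outside, world axes, zero at the start; "torque": the same for the moment, N m; "width": finger opening in m.
Only numpy, scipy, OpenCV 4.12 (cv2) and the standard library are available. Lean on these libraries where they do the work, as an engineer would, in place of code of your own. Each camera call takes 0.05 s, during which the arm holds its last target. There are 200 camera calls.

### The job

Lay the tall square aluminium candle mould down on its side on the cork-topped block, its mouth pointing away from the wooden stop: tip it over with the fingers and support it all the way so that it comes down gently and never drops, without ever picking it up off the block. Then push it along the block until its foot is flat against the stop, and do not disturb the other things on the table.

Things in the scene. Friction and masses are not known exactly. Their poses are not given: they have to be found in the camera images.
- mould: Loose square candle mould, bare aluminium, full of set yellow wax: 45 x 45 mm, 170 mm tall, 0.3 to 0.5 kg. It starts upright on the block's cork, 2 to 13 mm before the stop, within 6 degrees of square to it. Origin: centre of its foot (underside). z runs from foot to mouth, x towards the stop at the start; x and y are square to its faces. It is to be tipped towards its -x side.
- mould_mouth (a point): Centre of the mould's mouth end, 170 mm from the foot along its z axis; the wax is almost flush with the rim. The mould's centre of mass lies midway between foot and mouth.
- block: Fixed wooden block with a flat cork top 50 mm above the table, 150 mm wide (y), free from its front edge at x = -108 mm to the stop's face at x = +62 mm. The stop is a dark wooden cleat across the far end, 24 mm thick, 36 mm higher than the cork. Origin: on the table surface, on the block's middle line; x points towards the stop (roughly to the robot's left), z up.
- stop_face (a point): Middle of the stop's face, at cork level, where the mould's foot goes. Just tipped, the mould's foot is still about 50 to 60 mm short of it, and the mouth end overhangs the block's front edge by as much, over open table; the mould lies there stably by itself.
- round_mould: Bystander: round aluminium mould with pink wax, 64 mm across, 130 mm tall, loose on the table close to the block. Origin: centre of its underside.
- dye_jar: Bystander: red jar with lid, 60 mm across, 85 mm tall, loose on the table close to the block. Origin: centre of its underside.
- dipped_candle: Bystander: candle in bands of colour, 48 mm across, 140 mm tall, standing loose further from the block. Origin: centre of its underside.
- tin: Bystander: steel tin, 68 mm across, 100 mm tall, standing loose further from the block. Origin: centre of its underside.
- wax_bar: Bystander: yellow bar of wax, 45 x 100 x 22 mm, lying loose further from the block. Origin: centre of its underside.
- scraper: Bystander: spatula 260 mm long, lying loose to one side, nearer the robot. Origin: on its underside, near its middle.

How it is judged:
At the end, for the whole second after the job is handed in: The mould lies flat on its side on the cork (within 4 degrees of level), at rest, its mouth away from the stop and its foot against the stop: centre of the foot within 6 mm of the stop's face and within 60 mm of the block's middle line, mould square to the stop within 0.1 rad (angle between mould's own z axis and vertical between 1.5 and 1.64 rad and x of mould in the frame of block between 0.056 and 0.066 m and y of mould in the frame of block between -0.06 and 0.06 m and z of mould in the frame of block between 0.067 and 0.078 m and x of mould_mouth in the frame of block below -0.09 m and angle between the z axis of mould and the x axis of block, either way round below 0.1 rad and linear speed of mould below 0.01 m/s); the robot touches nothing.
It fails at once if the mould drops or slams down (turns faster than 4 rad/s, as when its mouth end falls freely by more than about 15 mm) (angular speed of mould above 4 rad/s).
It fails at once if the mould is picked up off the block (centre of its foot more than 40 mm above the cork, or more than 15 mm while it is still upright) (height (world z) of mould above 0.09 m or (height (world z) of mould above 0.065 m and angle between mould's own z axis and vertical below 0.3 rad)).
It fails at once if another loose thing is disturbed (moved by more than 20 mm) (distance of any of round_mould, dye_jar, dipped_candle, tin, wax_bar, scraper from where it was at the start of the episode above 0.02 m).
It also fails if it takes over 72 s, if anything falls off the work surface, if the arm or the gripper's body presses on something with over 40 N, if the wrist force passes 120 N, or if a joint passes its speed limit or range.

## Working session

There is one attempt and no reset: what is moved stays moved. The work goes in short steps, Python scripts to look and compute and a shell command to move; the robot and the scene stay as the last step left them, time stands still between calls to the robot, and variables do not carry over. Pictures are saved under pics/ and viewed, about 8 in all and at most 12, crops included, and the job is handed in when it is done.

```bash
ls; mkdir -p pics; cat > h.py <<'E'
import numpy as np, cv2
from bench import r
def save(n,f):
    c=r.camera(n); cv2.imwrite(f,c["pixels"][:,:,::-1]); return c
def ray(c,u,v):
    d=np.array([(u-c["cx"])/c["fx"],(v-c["cy"])/c["fy"]]); s=d.copy()
    for _ in range(20): s=d/(1+c["k1"]*(s@s))
    M=np.array(c["camera_from_world"]); R=M[:3,:3]
    return -R.T@M[:3,3], R.T@np.array([s[0],-s[1],-1])
def plane(c,u,v,z):
    o,d=ray(c,u,v); return o+d*(z-o[2])/d[2]
def two(c1,p1,c2,p2):
    o1,d1=ray(c1,*p1);o2,d2=ray(c2,*p2)
    t=np.linalg.lstsq(np.c_[d1,-d2],o2-o1,rcond=None)[0]
    a,b=o1+t[0]*d1,o2+t[1]*d2
    return (a+b)/2,np.linalg.norm(a-b)
def proj(c,P):
    M=np.array(c["camera_from_world"]); q=M[:3,:3]@np.array(P)+M[:3,3]
    s=np.array([q[0],-q[1]])/-q[2]; s=s*(1+c["k1"]*(s@s))
    return c["fx"]*s[0]+c["cx"],c["fy"]*s[1]+c["cy"]
E
python3 - <<'E'
from h import *
for n in("scene","side"):
    c=save(n,f"pics/{n}1.png"); print(n,ray(c,280,210),c["fx"],c["k1"])
s=r.read_state(); print(s, r.tip_extent)
E
```

```text
pics
scene (array([ 1.25157127, -0.02534316,  1.06945619]), array([-0.59348528,  0.10920999, -0.79776489])) 388.61184606033584 -0.06049500468505914
side (array([0.2904531 , 1.26088797, 1.0067859 ]), array([ 0.15805529, -0.7995851 , -0.5795988 ])) 496.38040541231624 -0.1696195012478887
{'time': 0.1, 'joint_positions': array([ 1.14638677,  0.33282167, -0.06468934,  1.46081982,  0.02161395,
        1.34993411, -0.08852434]), 'joint_vel': array([-0.00206829, -0.00132068, -0.00026526, -0.00125721,  0.00032322,
       -0.00156647, -0.00041193]), 'joint_torque': array([ 1.16826748e-03, -6.24541640e+01,  2.42876523e-02, -3.90718639e+01,
       -6.17038552e-02,  3.66965029e-02,  1.64478533e-04]), 'ee_pos': array([ 0.24429287, -0.57493801,  0.24384327]), 'eef_rot': array([ 9.79887512e-01,  1.99549617e-01, -1.64983438e-04, -6.22061908e-04]), 'ft_force': array([-0.22985894, -0.17152006, -0.2716408 ]), 'torque': array([ 0.02317172,  0.01049294, -0.01604165]), 'width': 0.08698322133319088} 0.022
```

View pics/scene1.png

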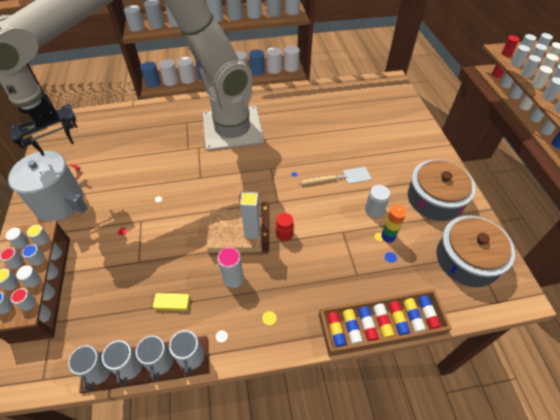

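View pics/side1.png

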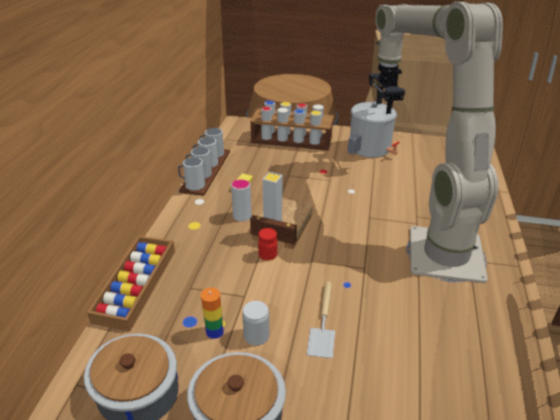

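The scene view shows the mould (mouth at ~(250,200)), with the stop at ~(265,227). The block runs left to ~(208,235). The round mould is at ~(230,265) and the jar at (285,225). The side view has the mould mouth at ~(273,178) and the stop at ~(274,230). I'll make one composite crop for the corners.

```bash
python3 - <<'E'
import cv2,numpy as np
a=cv2.imread('pics/scene1.png')[180:300,195:305];b=cv2.imread('pics/side1.png')[160:265,225:325]
f=lambda i,k:cv2.resize(i,None,fx=k,fy=k,interpolation=cv2.INTER_CUBIC)
def grid(i,u0,v0,k):
    for u in range(-u0%10,i.shape[1]//k,10): cv2.putText(i,str(u+u0),(u*k,8),0,.3,(255,255,255),1);cv2.line(i,(u*k,10),(u*k,14),(255,255,255),1)
    for v in range(-v0%10,i.shape[0]//k,10): cv2.putText(i,str(v+v0),(0,v*k+3),0,.3,(255,255,255),1)
    return i
A=grid(f(a,4),195,180,4);B=grid(f(b,3),225,160,3)
o=np.zeros((480,440+300,3),np.uint8);o[:480,:440]=A;o[:B.shape[0],440:]=B
cv2.imwrite('pics/crop1.png',o)
E
```

```text
(no output)
```

View pics/crop1.png

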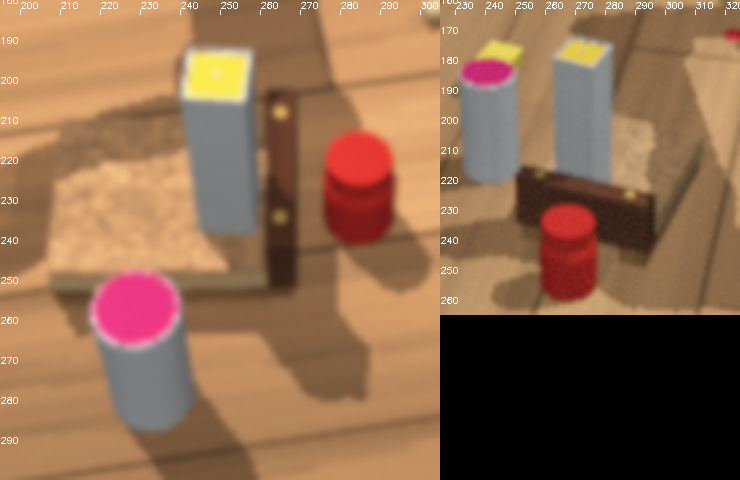

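```bash
python3 - <<'E'
from h import *
c1=r.camera("scene");c2=r.camera("side")
Y=[]
for c,roi in((c1,(185,212,235,262)),(c2,(168,186,258,290))):
    h=cv2.cvtColor(c["pixels"],cv2.COLOR_RGB2HSV);m=cv2.inRange(h,(20,110,100),(35,255,255))
    k=np.zeros_like(m);a,b,l,q=roi;k[a:b,l:q]=m[a:b,l:q]
    p=cv2.findNonZero(k)[:,0].astype(float).mean(0);Y.append(p);print(p,plane(c,*p,.22),cv2.minAreaRect(cv2.findNonZero(k)))
print("mouth two",two(c1,Y[0],c2,Y[1]))
P=lambda c,L,z:print(np.round([plane(c,*q,z)[:2] for q in L],4).tolist())
print("mouth corners");P(c1,[(242.3,192.5),(257.5,192.3),(256.5,205.2),(240.5,204.7)],.22)
print("foot");P(c1,[(245.5,237),(259,237.7)],.05)
print("cork front-left, stopface front");P(c1,[(207,248),(261.5,248.5)],.05)
print("stop top outer edge side");P(c2,[(251,217),(297,226)],.086)
print("stop top inner edge scene, outer");P(c1,[(262,203),(269,203)],.086)
print("stop bottom outer side");P(c2,[(250,232),(295,245)],.0)
print("round top, jar top")
P(c1,[(230.0,257.5)],.13);P(c2,[(240.5,184)],.13);P(c1,[(284.5,220)],.085);P(c2,[(267.8,233)],.085)
E
```

```text
[248.51851852 198.35555556] [0.56362227 0.01124145 0.22      ] ((248.5, 198.0), (10.0, 13.0), 90.0)
[271.82191781 176.68493151] [0.56351047 0.01026792 0.22      ] ((271.7059020996094, 176.67648315429688), (12.369317054748535, 6.305926322937012), 14.03624439239502)
mouth two (array([0.56354807, 0.01110064, 0.22029108]), np.float64(0.0005519588845570434))
mouth corners
[[0.5392, -0.0034], [0.5462, 0.0393], [0.5917, 0.0299], [0.5821, -0.0136]]
foot
[[0.5783, -0.0109], [0.5883, 0.0303]]
cork front-left, stopface front
[[0.5977, -0.133], [0.6286, 0.0321]]
stop top outer edge side
[[0.6232, 0.0465], [0.4739, 0.0628]]
stop top inner edge scene, outer
[[0.4819, 0.0573], [0.4859, 0.0795]]
stop bottom outer side
[[0.6371, 0.015], [0.4801, 0.0509]]
round top, jar top
[[0.6911, -0.0632]]
[[0.6861, -0.0669]]
[[0.5601, 0.1162]]
[[0.5541, 0.1139]]
```

Estimates so far: mould centre (0.5635, 0.011), heading ~78°. Block heading ~79.6°, with its origin at ~(0.544, −0.016), which leaves a gap of ~9 mm to the stop. The plan is to grip the ±y faces lightly at 140 mm height so the mould pivots in the pads, follow an arc about the foot edge, then push. First I raise the tool and turn it.

```bash
python3 -m jog '[[0,0,-1,-0.11,0],[0,0,-1,-0.11,0],[0,0,-1,-0.11,0],[0,0,-1,-0.11,0],[0,0,-1,-0.11,0],[0,0,-1,-0.11,0],[0,0,-1,-0.11,0],[0,0,-1,-0.11,0],[0,0,0,-0.08,0],[0,0,0,0,0]]' 8
cat >> h.py <<'E'
from scipy.spatial.transform import Rotation as Ro
def info(t=(0.5635,0.011,0.193),head=78.0):
    s=r.read_state();M=Ro.from_quat(s["eef_rot"]).as_matrix();p=s["ee_pos"]
    print("t",s["time"],"p",p.round(4),"xhead",np.degrees(np.arctan2(M[1,0],M[0,0])).round(2),"w",round(s["width"],4),"F",s["ft_force"].round(2))
    print("to go cm tool axes",(100*M.T@(np.array(t)-p)).round(2),"turn",round(-np.radians(head)+np.arctan2(M[1,0],M[0,0]),3))
E
python3 -c "from h import *;info()"
```

```text
time: 1.2
ee_pos: [0.2439, -0.5741, 0.3244]
eef_rot: [0.765, 0.645, 0.001, -0.003]
ft_force: [-0.3, 0.1, -0.4]
width: 0.087
t 1.2 p [ 0.2439 -0.5741  0.3244] xhead 80.27 w 0.087 F [-0.26  0.08 -0.37]
to go cm tool axes [63.   21.66 13.38] turn 0.04
```

```bash
python3 -m jog '[[2,0.7,0,0.02,0],[4,1.4,0,0.02,0],[4,1.4,0,0,0],[4,1.4,0,0,0],[4,1.4,0,0,0],[4,1.4,0,0,0],[4,1.4,0,0,0],[4,1.4,0,0,0],[4,1.4,0,0,0],[4,1.4,0,0,0]]' >/dev/null; python3 -c "from h import *;info()"
```

```text
t 2.2 p [ 0.4593 -0.2252  0.3216] xhead 75.48 w 0.0871 F [ 0.32 -0.5   0.66]
to go cm tool axes [25.41  4.28 12.95] turn -0.044
```

```bash
python3 -m jog '[[4,0.7,0,-0.02,0],[4,0.7,0,-0.02,0],[4,0.7,0,0,0],[4,0.7,0,0,0],[4,0.7,0,0,0],[3,0.5,0,0,0],[1,0,0,0,0],[0,0,0,0,0],[0,0,0,0,0],[0,0,0,0,0]]' >/dev/null; python3 - <<'E'
from h import *
info(); c=save("wrist","pics/w1.png")
for P in((.5635,.011,.22),(.5635,.011,.05)): print(proj(c,P))
E
```

```text
t 3.2 p [0.5551 0.0132 0.3205] xhead 76.85 w 0.0872 F [ 0.3  -0.21  0.59]
to go cm tool axes [-0.1   1.01 12.74] turn -0.02
(np.float64(294.98928648729145), np.float64(218.58265237398552))
(np.float64(291.1512933319261), np.float64(174.5540162081931))
```

View pics/w1.png

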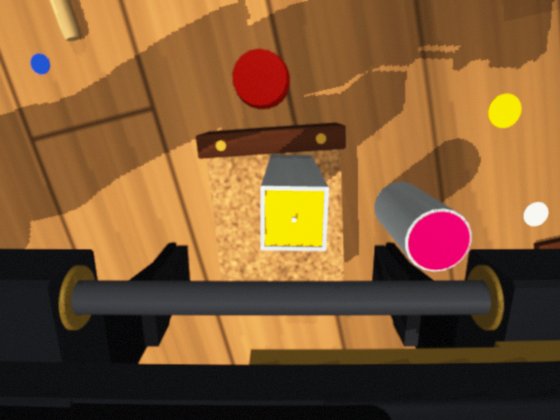

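The wrist view shows the mouth at (263,188)–(325,249), centred at (294,218) exactly as predicted. The stop's inner top edge runs (200,157)–(344,148). The jaws straddle the mould clear of the round mould at ~(437,240).

```bash
python3 - <<'E'
from h import *
c=r.camera("wrist")
h=cv2.cvtColor(c["pixels"],cv2.COLOR_RGB2HSV);m=cv2.inRange(h,(22,150,100),(35,255,255));k=np.zeros_like(m);k[180:255,255:335]=m[180:255,255:335]
b=cv2.boxPoints(cv2.minAreaRect(cv2.findNonZero(k)));q=np.array([plane(c,*p,.22)[:2] for p in b]);print(b.tolist(),q.round(4).tolist(),q.mean(0))
for i in range(4): d=q[(i+1)%4]-q[i];print(np.degrees(np.arctan2(d[1],d[0]))%90,np.linalg.norm(d))
a,e=[plane(c,*p,.086)[:2] for p in((200,157),(344,147.5))];d=e-a;print("stop",a,e,np.linalg.norm(d),np.degrees(np.arctan2(d[1],d[0]))%90,(a+e)/2)
print("round",plane(c,437,240,.13))
E
```

```text
[[265.0, 190.0], [323.0, 190.0], [323.0, 245.0], [265.0, 245.0]] [[0.5485, 0.0344], [0.5859, 0.0257], [0.5782, -0.0123], [0.5392, -0.0033]] [0.56293892 0.01112652]
76.96148063573796 0.03836928772565279
78.5026780200879 0.03873540566923464
77.04566567698973 0.03994400630019741
76.1742561779239 0.03878374358374629
stop [0.47866711 0.05533908] [0.62191215 0.03170999] 0.1451808436518909 80.63308133861494 [0.55028963 0.04352454]
round [ 0.68583945 -0.06724532  0.13      ]
```

```bash
python3 -m jog '[[0,0.5,0,0,0],[0,0.4,0,0,0],[0,0,1.5,0,0],[0,0,2,0,0],[0,0,2,0,0],[0,0,2,0,0],[0,0,2,0,0],[0,0,2,0,0],[0,0,1,0,0],[0,0,0,0,0]]' >/dev/null; python3 -c "from h import *;info((.563,.011,.193),77)"
```

```text
t 4.3 p [0.5618 0.0081 0.1838] xhead 76.52 w 0.087 F [ 0.78 -0.79  0.2 ]
to go cm tool axes [ 0.31  0.04 -0.92] turn -0.008
```

```bash
python3 -m jog '[[0.2,0,-0.4,0,0],[0.1,0,-0.4,-0.005,0],[0,0,0,0,0],[0,0,0,0,1],[0,0,0,0,1],[0,0,0,0,1],[0,0,0,0,1],[0,0,0,0,1],[0,0,0,0,1],[0,0,0,0,1]]' 8 >/dev/null; python3 -c "from h import *;info((.563,.011,.193),77)"
```

```text
t 5.3 p [0.5642 0.0115 0.1959] xhead 76.83 w 0.0449 F [-0.65  0.04  1.59]
to go cm tool axes [-0.08 -0.1   0.29] turn -0.003
```

```bash
python3 -m jog '[[-0.5,0,-0.08,0,1],[-0.5,0,-0.06,0,1],[-0.5,0,-0.03,0,1],[-0.5,0,0,0,1],[-0.5,0,0,0,1],[-0.5,0,0.02,0,1],[-0.5,0,0.04,0,1],[-0.5,0,0.06,0,1],[-0.5,0,0.08,0,1],[0,0,0,0,1]]' >/dev/null; python3 - <<'E'
from h import *
info((.563,.011,.193),77);a=save("scene","pics/s2.png");b=save("side","pics/d2.png")
f=lambda i,k:cv2.resize(i[:,:,::-1],None,fx=k,fy=k,interpolation=cv2.INTER_CUBIC)
o=np.hstack([f(a["pixels"][180:300,180:300],3.3),f(b["pixels"][150:270,225:345],3.3)]);cv2.imwrite("pics/c2.png",o)
E
```

```text
t 6.3 p [ 0.5523 -0.0353  0.1964] xhead 76.86 w 0.0449 F [-1.74  0.72  0.56]
to go cm tool axes [ 4.75 -0.    0.37] turn -0.003
```

View pics/c2.png

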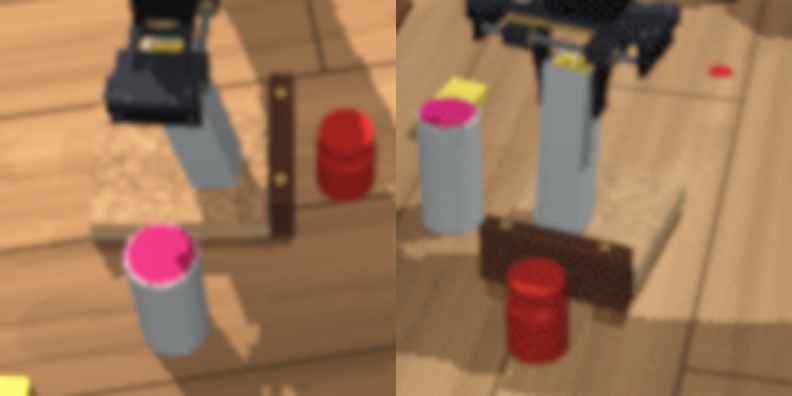

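Tipping has begun. The tilt is ~15°, the foot has slid slightly back, and nothing else has moved. From here, tilt is set by grasp height, so I continue along the arc to ~45°.

```bash
python3 -m jog '[[-0.5,0,0.12,0,1],[-0.55,0,0.15,0,1],[-0.6,0,0.19,0,1],[-0.6,0,0.22,0,1],[-0.6,0,0.25,0,1],[-0.6,0,0.28,0,1],[-0.6,0,0.31,0,1],[-0.6,0,0.35,0,1],[-0.6,0,0.38,0,1],[0,0,0,0,1]]' >/dev/null; python3 - <<'E'
from h import *
info((.5642,.0115,.1959),77);a=save("scene","pics/s3.png");b=save("side","pics/d3.png")
f=lambda i,k:cv2.resize(i[:,:,::-1],None,fx=k,fy=k,interpolation=cv2.INTER_CUBIC)
o=np.hstack([f(a["pixels"][180:300,180:300],3.3),f(b["pixels"][150:270,225:345],3.3)]);cv2.imwrite("pics/c3.png",o)
E
```

```text
t 7.4 p [ 0.5414 -0.0906  0.1778] xhead 76.95 w 0.0454 F [-0.86  0.26 -0.28]
to go cm tool axes [10.47 -0.1  -1.79] turn -0.001
```

View pics/c3.png

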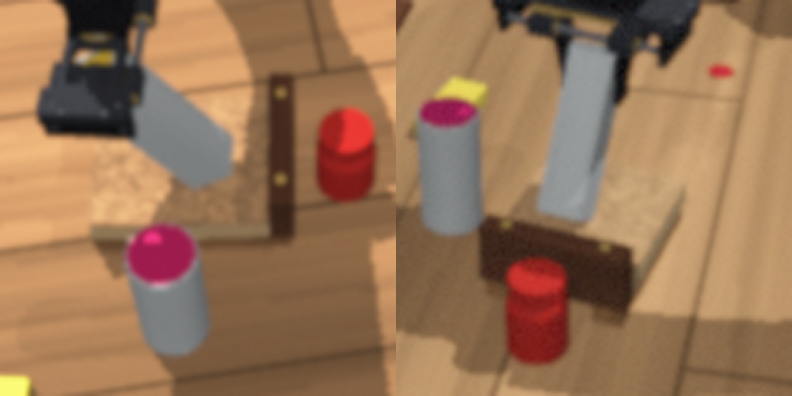

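Tilt is ~40° with the pivot corner steady at crop (195,188), in total ~9 mm back from the start. Continuing.

```bash
python3 -m jog '[[-0.6,0,0.4,0,1],[-0.6,0,0.45,0,1],[-0.6,0,0.5,0,1],[-0.6,0,0.55,0,1],[-0.55,0,0.6,0,1],[-0.55,0,0.6,0,1],[-0.5,0,0.65,0,1],[-0.45,0,0.65,0,1],[-0.4,0,0.65,0,1],[0,0,0,0,1]]' >/dev/null; python3 -c "from h import *;info((.5642,.0115,.1959),77)"
```

```text
t 8.5 p [ 0.5306 -0.1416  0.1242] xhead 77.03 w 0.0453 F [-1.23 -2.24 -1.15]
to go cm tool axes [15.68 -0.18 -7.16] turn 0.0
```

```bash
python3 -m jog '[[-0.35,0,0.5,0,1],[-0.3,0,0.55,0,1],[-0.25,0,0.55,0,1],[-0.2,0,0.55,0,1],[-0.15,0,0.55,0,1],[-0.1,0,0.5,0,1],[-0.1,0,0.4,0,1],[0,0,0.4,0,1],[0,0,0.3,0,1],[0,0,0,0,1]]' >/dev/null; python3 - <<'E'
from h import *
info((.5642,.0115,.1959),77);a=save("scene","pics/s4.png");b=save("side","pics/d4.png")
f=lambda i,k:cv2.resize(i[:,:,::-1],None,fx=k,fy=k,interpolation=cv2.INTER_CUBIC)
o=np.hstack([f(a["pixels"][180:300,180:300],3.3),f(b["pixels"][150:270,225:345],3.3)]);cv2.imwrite("pics/c4.png",o)
E
```

```text
t 9.5 p [ 0.5272 -0.1546  0.0766] xhead 77.14 w 0.0449 F [ 0.05 -1.25 -2.96]
to go cm tool axes [ 17.05  -0.12 -11.89] turn 0.003
```

View pics/c4.png

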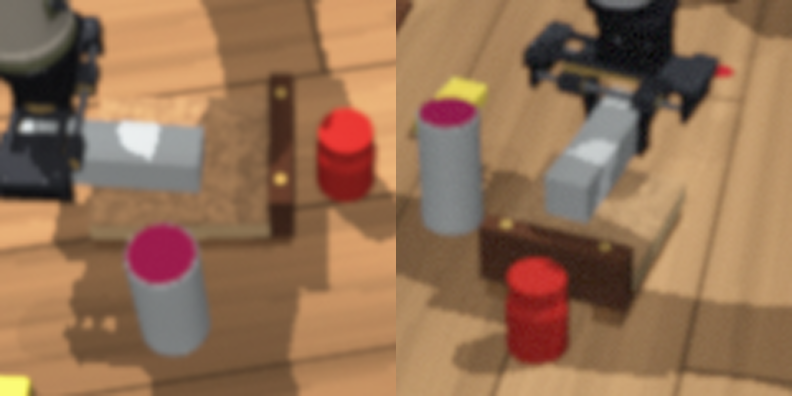

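The mould is nearly flat (grasp 24 mm above the cork), still gently held, foot ~60 mm from the stop, bystanders untouched. Next I settle it and slide it along the block in the light grip, squaring it by ~0.05 rad.

```bash
python3 -m jog '[[0,0,0.15,0,1],[0.2,0,0,-0.02,1],[0.5,0,0,-0.02,1],[0.6,0,0,-0.01,1],[0.7,0,0,0,1],[0.7,0,0,0,1],[0.7,0,0,0,1],[0.7,0,0,0,1],[0.5,0,0,0,1],[0,0,0,0,1]]' >/dev/null; python3 - <<'E'
from h import *
info((.5642,.0115,.1959),80);a=save("scene","pics/s5.png");b=save("side","pics/d5.png")
f=lambda i,k:cv2.resize(i[:,:,::-1],None,fx=k,fy=k,interpolation=cv2.INTER_CUBIC)
o=np.hstack([f(a["pixels"][195:275,200:280],5),f(b["pixels"][165:245,240:320],5)]);cv2.imwrite("pics/c5.png",o)
E
```

```text
t 10.6 p [ 0.5364 -0.1028  0.0757] xhead 80.45 w 0.0449 F [ 0.1   0.27 -3.21]
to go cm tool axes [ 11.78   0.82 -11.98] turn 0.008
```

View pics/c5.png

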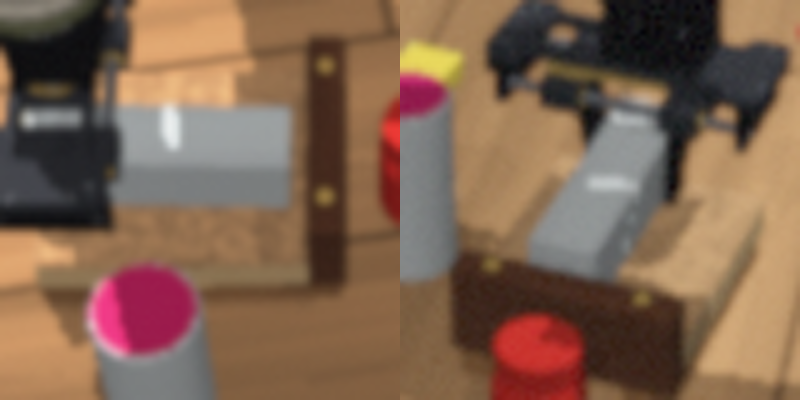

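The foot edge at crop x≈291 is ~10 mm short of the stop face at ~309, parallel to it. Advancing gently until contact.

```bash
python3 -m jog '[[0.15,0,0,0,1],[0.15,0,0,0,1],[0.15,0,0,0,1],[0.15,0,0,0,1],[0.15,0,0,0,1],[0.15,0,0,0,1],[0.15,0,0,0,1],[0.15,0,0,0,1],[0.15,0,0,0,1],[0,0,0,0,1]]' >/dev/null; python3 - <<'E'
from h import *
info((.5642,.0115,.1959),80);a=save("scene","pics/s6.png")
E
```

```text
t 11.7 p [ 0.5385 -0.0934  0.0759] xhead 80.16 w 0.0449 F [-0.57  0.13 -3.56]
to go cm tool axes [ 10.78   0.72 -12.  ] turn 0.003
```

```bash
python3 -m jog '[[0.15,0,0,0,1],[0.15,0,0,0,1],[0.15,0,0,0,1],[0.15,0,0,0,1],[0,0,0,0,1],[0,0,0,0,1],[0,0,0,0,1],[0,0,0,0,1],[0,0,0,0,1],[0,0,0,0,1]]' >/dev/null; python3 - <<'E'
from h import *
info((.5642,.0115,.1959),80);a=save("scene","pics/s7.png");b=save("side","pics/d7.png")
f=lambda i,k:cv2.resize(i[:,:,::-1],None,fx=k,fy=k,interpolation=cv2.INTER_CUBIC)
o=np.hstack([f(a["pixels"][195:275,200:280],5),f(b["pixels"][165:245,240:320],5)]);cv2.imwrite("pics/c7.png",o)
E
```

```text
t 12.75 p [ 0.5385 -0.0931  0.076 ] xhead 79.92 w 0.0452 F [-1.21 -2.81 -1.99]
to go cm tool axes [ 10.67   0.67 -12.07] turn -0.001
```

View pics/c7.png

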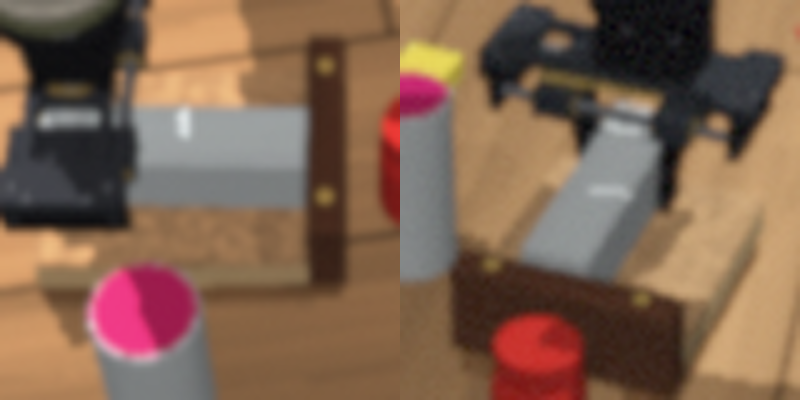

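The foot is against the stop (force −2.8 N, no gap visible at crop x≈308), square. Release and retreat upward.

```bash
python3 -m jog '[[0,0,0,0,0.85],[0,0,0,0,0.7],[0,0,0,0,0.4],[0,0,0,0,0],[0,0,0,0,0],[0,0,0,0,0],[0,0,0,0,0],[0,0,-0.5,0,0],[0,0,-1,0,0],[0,0,-2,0,0]]' >/dev/null;python3 -c "from h import *;info()"; python3 -m jog '[[0,0,-2,0,0],[0,0,-2,0,0],[0,0,-2,0,0],[0,0,-2,0,0],[0,0,-2,0,0],[0,0,-2,0,0],[-2,0,-2,0,0],[-4,0,0,0,0],[-4,0,0,0,0],[0,0,0,0,0]]' >/dev/null
python3 - <<'E'
from h import *
info();a=save("scene","pics/s8.png");b=save("side","pics/d8.png");w=save("wrist","pics/w8.png")
f=lambda i,k:cv2.resize(i[:,:,::-1],None,fx=k,fy=k,interpolation=cv2.INTER_CUBIC)
o=np.hstack([f(a["pixels"][180:280,190:290],4),f(b["pixels"][155:255,230:330],4)])
cv2.imwrite("pics/c8.png",o)
E
```

```text
t 13.85 p [ 0.5387 -0.0906  0.1118] xhead 80.02 w 0.086 F [-0.33  0.46 -0.01]
to go cm tool axes [10.4   0.66 -8.16] turn 0.035
t 14.85 p [ 0.5231 -0.189   0.2712] xhead 80.38 w 0.0871 F [-0.61  0.56  0.41]
to go cm tool axes [20.43  0.57  7.73] turn 0.042
```

View pics/c8.png

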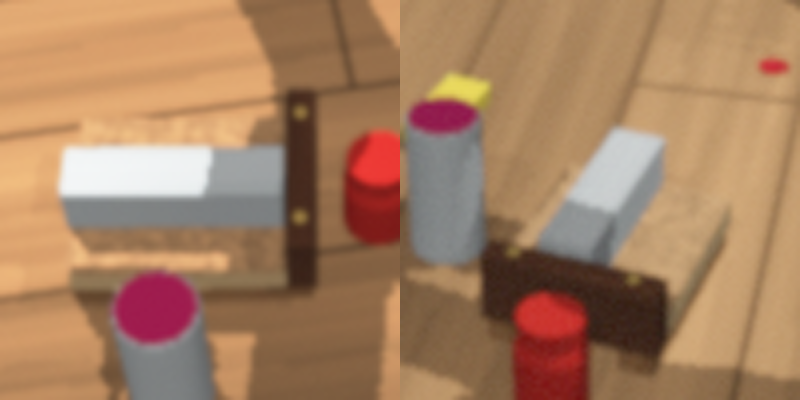

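View pics/w8.png

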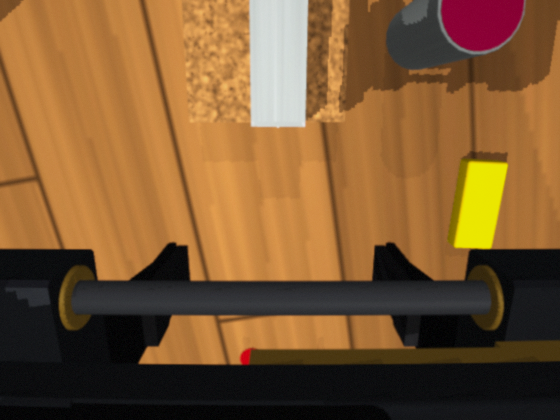

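The scene and side views show the mould lying flat, with no visible gap at the stop. The wrist view gives the mouth's top edge at row ~126 and the cork's front edge at row ~122. A seated mould (170 mm) should end flush with the cork edge, so I check that number.

```bash
python3 - <<'E'
from h import *
c=r.camera("wrist");a=r.camera("scene")
xb=np.array([np.cos(np.radians(80.2)),np.sin(np.radians(80.2))]);yb=np.array([-xb[1],xb[0]])
B=lambda p:np.round([(p[:2]@xb)*1000,(p[:2]@yb)*1000],1)
print("cork edge",[B(plane(c,u,122,.05)) for u in(189,345)])
print("mouth edge",[B(plane(c,u,v,.095)) for u,v in((250,126.5),(305,126.5))])
print("mouth edge if tilted/low z",B(plane(c,278,126.5,.093)))
S=lambda x,y:(190+x/4,180+y/4)
print("foot top corners",[B(plane(a,*S(x,y),.095)) for x,y in((284,147),(284,196))],"foot low",B(plane(a,*S(285,228),.05)),"stopface low",B(plane(a,*S(288,272),.05)))
print("mouth scene",[B(plane(a,*S(x,y),.095)) for x,y in((64,148),(60,194))])
E
```

```text
cork edge [array([ -34. , -462.7]), array([ -32.6, -610.6])]
mouth edge [array([ -35.1, -523.7]), array([ -34.7, -569.4])]
mouth edge if tilted/low z [ -35.  -546.9]
foot top corners [array([ 136.9, -526.4]), array([ 137.9, -572.4])] foot low [ 137. -572.] stopface low [ 140.1 -612.2]
mouth scene [array([ -34.7, -526.4]), array([ -33.1, -569.8])]
```

The mouth overhangs the cork edge by ~1.6 mm, so the foot gap is ≲2 mm (allowed 6). It is ~10 mm off the middle line and square to within ~0.01 rad. Handing in.

```bash
python3 -c "from h import *;print(r.close_job())"
```

```text
the job is handed in; nothing more can be done
None
```

The mould is lying on its side on the cork, mouth away from the stop, with its foot against the stop. I handed the job in at about 15 s; it reports no verdict. I gripped the mould lightly (8 N) near the mouth so it could turn between the pads and lowered it along an arc. It stayed supported all the way and stayed on the block. I then slid it, still lightly gripped, until it met the stop (about 2.8 N), released it and drew back.

- **Position:** the wrist camera puts the mouth about 1.6 mm past the cork's front edge, so the foot is within about 2 mm of the stop (6 mm allowed). The scene view gave 2–3 mm, so the two agree to within the roughly 2 mm calibration.
- **Alignment:** the mould is about 10 mm off the block's middle line (60 mm allowed) and square to within about 0.01 rad. It looks flat in the pictures, and the grip height before release put it within about 1° of level.
- **Other things on the table:** the round mould and dye jar look unmoved in the before and after pictures. I did not measure any of the six. The tin, candle and scraper were not in the last close-ups, though the arm did not go near them.
- **Slip during tipping:** the foot slid about 9 mm back from the stop early on, and the slide along the block made that up.

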